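Replace the rejected piece of the rescue set

TASK

One piece of the rescue set has been rejected and lies alone in the small tray: take the spare of that same shape out of the far half of the crate, reaching in under the half-open lid, and lay it flat and about centred in the free, cork-lined place of the three-place tray. Feel for the cork as you set the piece down: it must be neither dropped nor pressed hard. Then shut the crate's lid gently and fully, and leave all the other pieces where they lie.

Things in the scene. Friction and masses are not known exactly. Their poses are not given: they have to be found in the camera images.
- spare_link: Sound spare in the crate's far half: oval steel screw link: a closed oval loop of 13 mm bar, 90 mm long (own x), 49 mm wide (own y: bar edge at -24, flat nut at +25), 13 mm thick. Origin: underside centre.
- used_link: The like piece of the team's set, lying in the set tray or in the reject tray; same shape and sizes as spare_link.
- spare_eight: Sound spare in the crate's far half: figure-eight descender, aluminium: a big ring (50 mm outside, towards own +x) and a small ring (34 mm outside, towards own -x) joined by a flat-sided waist 30 mm wide in own y and 24 mm long; 90 mm long along own x, 13 mm thick. Origin: underside centre of the waist.
- used_eight: The like piece of the team's set, lying in the set tray or in the reject tray; same shape and sizes as spare_eight.
- spare_plate: Sound spare in the crate's far half: steel belay plate: flat block 76 mm long (own x), 46 mm wide (own y), 13 mm thick, with two cross slots and a small wire bail at its -x end. Origin: underside centre.
- used_plate: The like piece of the team's set, lying in the set tray or in the reject tray; same shape and sizes as spare_plate.
- crate: Fixed shallow pine crate, 260 (own x) by 410 (own y) by 55 mm high; walls, floor and partitions 6 mm. Two partitions, as high as the walls, make 3 bays side by side, each 248 (x) by 129 mm (y), centres at y = -135, 0, +135 mm. In the far (+x) half of each bay lies one spare, long axis roughly along x, in any order; in the near half a bystander. Origin: centre of underside.
- lid (a joint): Slatted pine lid: angle, rad, 0 shut, grows as it opens; hinged on the crate's far (+x) top edge. Starts half open, leaning over the far half; its stay stops it at 1.0 rad. The stiff hinge keeps it where left. 260 (hinge to free edge) by 410 by 10 mm. Four 30 mm slats run from hinge to edge at y = +-67 and +-187 mm, cross battens, open between; bow handle at the free edge.
- lid_hinge (a point): Point on the lid's hinge axis, at mid-width, at the crate's far top edge, level with the shut lid's underside.
- set_tray: Fixed grey tray, 140 mm (own x) by 360 mm (own y) by 30 mm high, floor, walls and partitions 5 mm: three places in a row along y, each 130 by 113 mm, centres at y = -118, 0, +118 mm. Two hold pieces of the set; the one at -y is free. Origin: centre of its underside.
- free_place (a point): Centre of the set tray's free place, at the level of the tray's bare floor. The place is lined with a firm cork pad whose top lies 2 to 18 mm above this point; how high is not measured and differs each time: find it by touch.
- reject_tray: Small grey tray, 120 mm (own x) by 120 mm (own y) by 30 mm high, walls 5 mm, holding the one rejected piece. Fixed. Origin: centre of its underside.
- carabiner_1: Bystander: blue pear-shaped locking carabiner, 92 by 57 by 12 mm, lying in the crate's near half. Origin: underside centre.
- carabiner_2: Bystander: the second blue carabiner, alike, in the near half.
- pulley: Bystander: pulley with green side plates lying flat in the near half, 85 by 60 by 28 mm. Origin: underside centre.
There are look-alikes about, which are no part of the job. Leave any orange or purple look-alike of the used_eight alone.

How it is judged (in metres and radians):
On the way, in this order (a step that is already met when the one before it is completed fails the run):
1. the spare of the rejected kind is lifted out of the crate (((horizontal distance between used_link and reject_tray below 0.06 m and height (world z) of spare_link above 0.08 m) or (horizontal distance between used_eight and reject_tray below 0.06 m and height (world z) of spare_eight above 0.08 m) or (horizontal distance between used_plate and reject_tray below 0.06 m and height (world z) of spare_plate above 0.08 m))), for 0.1 s.
2. that spare lies flat and released in the free place of the set tray (((horizontal distance between used_link and reject_tray below 0.06 m and horizontal distance between spare_link and free_place below 0.035 m and z of spare_link in the frame of set_tray below 0.028 m and angle between the z axis of spare_link and the z axis of set_tray, either way round below 0.12 rad and linear speed of spare_link below 0.02 m/s and contact force between the fingers and spare_link below 0.05 N) or (horizontal distance between used_eight and reject_tray below 0.06 m and horizontal distance between spare_eight and free_place below 0.035 m and z of spare_eight in the frame of set_tray below 0.028 m and angle between the z axis of spare_eight and the z axis of set_tray, either way round below 0.12 rad and linear speed of spare_eight below 0.02 m/s and contact force between the fingers and spare_eight below 0.05 N) or (horizontal distance between used_plate and reject_tray below 0.06 m and horizontal distance between spare_plate and free_place below 0.035 m and z of spare_plate in the frame of set_tray below 0.028 m and angle between the z axis of spare_plate and the z axis of set_tray, either way round below 0.12 rad and linear speed of spare_plate below 0.02 m/s and contact force between the fingers and spare_plate below 0.05 N))), for 0.2 s.
At the end, for the whole second after the job is handed in: The spare of the rejected kind lies flat (within 0.12 rad) and still on the pad of the set tray's free place, its origin within 35 mm of the place's centre and below the tray's rim; the lid is shut (under 0.03 rad); the pieces of the old set are where they were (within 20 mm) (((horizontal distance between used_link and reject_tray below 0.06 m and horizontal distance between spare_link and free_place below 0.035 m and z of spare_link in the frame of set_tray below 0.028 m and angle between the z axis of spare_link and the z axis of set_tray, either way round below 0.12 rad and linear speed of spare_link below 0.02 m/s and contact force between the fingers and spare_link below 0.05 N) or (horizontal distance between used_eight and reject_tray below 0.06 m and horizontal distance between spare_eight and free_place below 0.035 m and z of spare_eight in the frame of set_tray below 0.028 m and angle between the z axis of spare_eight and the z axis of set_tray, either way round below 0.12 rad and linear speed of spare_eight below 0.02 m/s and contact force between the fingers and spare_eight below 0.05 N) or (horizontal distance between used_plate and reject_tray below 0.06 m and horizontal distance between spare_plate and free_place below 0.035 m and z of spare_plate in the frame of set_tray below 0.028 m and angle between the z axis of spare_plate and the z axis of set_tray, either way round below 0.12 rad and linear speed of spare_plate below 0.02 m/s and contact force between the fingers and spare_plate below 0.05 N)) and value of joint lid below 0.03 rad and distance of each of used_link, used_eight, used_plate from where it was at the start of the episode below 0.02 m); the robot touches nothing.
It fails at once if a piece of the old set (in the set tray or the reject tray) or a bystander in the crate's near half is shifted by more than 20 mm (distance of any of used_link, used_eight, used_plate, carabiner_1, carabiner_2, pulley from where it was at the start of the episode above 0.02 m).
It fails at once if a spare of another kind than the rejected piece is shifted by more than 30 mm ((not (horizontal distance between used_link and reject_tray below 0.06 m) and distance of spare_link from where it was at the start of the episode above 0.03 m) or (not (horizontal distance between used_eight and reject_tray below 0.06 m) and distance of spare_eight from where it was at the start of the episode above 0.03 m) or (not (horizontal distance between used_plate and reject_tray below 0.06 m) and distance of spare_plate from where it was at the start of the episode above 0.03 m)).
It fails at once if a spare is dropped: moves faster than 0.35 m/s with no finger touching it (a fall of 6 mm) ((linear speed of spare_link above 0.35 m/s and contact force between the fingers and spare_link below 0.02 N) or (linear speed of spare_eight above 0.35 m/s and contact force between the fingers and spare_eight below 0.02 N) or (linear speed of spare_plate above 0.35 m/s and contact force between the fingers and spare_plate below 0.02 N)).
It fails at once if a spare is pressed on the set tray or its pad with more than 50 N (contact force between any of spare_link, spare_eight, spare_plate and set_tray above 50 N).
It fails at once if the lid is slammed: it turns faster than 2 rad/s (velocity of joint lid below -2 rad/s).
It also fails if it takes over 72 s, if anything falls off the work surface, if the arm or the gripper's body presses on something with over 40 N, if the wrist force passes 120 N, or if a joint passes its speed limit or range.

ROBOT

A 6-joint arm with a two-finger parallel gripper is mounted at the origin on the work surface. World frame = base frame: x ahead of the robot, y to its left, z up, the work surface at z = 0. Lengths are in mm, angles in rad, forces in N, time in s.
With the tool pointing down it reaches from about 325 to 900 mm from the base axis. Payload 3.5 kg.
Tool frame: the origin (TCP) lies midway between the tips of the shut fingers; the grasp point (between the pads) lies 19 mm behind it; x points along the fingers, y is the direction in which the jaws open and shut, and the axes are right-handed (so a half turn about x gives the same grasp; the last joint's range is limited). The gripper opens to 85 mm and grips with 20 to 120 N. Pads are 22 mm wide; open, the fingers measure 114 mm over their backs; the gripper's body (76 mm by 85 mm) begins 54 mm behind the grasp point. The pads swing forward as they close: fully open they stand 13 mm farther back than shut.
Start: joints at [1.053, 0.276, -0.026, 1.268, 0, 1.467], TCP at [251.885, 571.993, 231.313] pointing down, gripper open.
Joint ranges: [-3.12, 3.12], [-0.85, 1.88], [-1.08, 1.24], [-1.95, 2.15], [-1.57, 1.53], [-3.14, 3.14]. Speed limits (rad/s): [2.57, 2.57, 3.14, 3.14, 3.14, 3.14].

INTERFACE

Orientations are given as a unit quaternion [x, y, z, w].
In Python, from cell import bot gives the robot as it stands. The module is installed in compiled form; this text tells all that it offers.
- The arm moves only by the tool apply_moves, never from a script. Its argument "increments" is a list of rows, each an object of numbers: "dx", "dy", "dz": the shift along the tool's x, y, z in cm; "wx", "wy", "wz": the turn, a rotation vector about the tool's x, y, z in degrees; "hand": the closure, from 0 (fully open) to 1 (shut). A call has 1 to 5 rows; each row is the pose to reach, as a shift and turn from the pose commanded when the call began, along the tool's axes at that moment; what a row does not reach only later rows make up. A row lasts 1/10 s, in which the tool goes at most 50 mm and 8.59 degrees, less where a joint would pass 70% of its speed; a pose out of reach is approached as far as the arm can. A call with a gripper value outside its range is refused whole. The fingers move at their own pace and stop on an object; "squeeze" is the grip in N (left out, the last holds). Time passes only in rows, so rows that repeat a pose let the fingers close. It gives the time, the measured TCP pose, the force and the opening at its end, in the units of the state.
- bot.get_obs(): the state, without advancing time (a new reading comes with each control period).
- bot.read_camera(name): name is "scene" or "top"; returns a dict with "color" (480x640x3 uint8, red, green, blue), "intrinsics" (3x3 intrinsics, pixels), "k1" (the pictures are not rectified: a ray, as slopes to the right and down, at radius r is drawn at 1 + k1 r^2 times it, then the intrinsics apply), "rvec" (rotation vector, rad) and "tvec" (3), from world to camera coordinates, as OpenCV has them. Camera axes: x right, y down, z forward; pixel columns grow to the right and rows downward; lengths in mm; the calibration is good to about 2 mm. A picture is of the moment at which its call begins. There is no depth.
- bot.job_done(): hands the job in, once; it reports no verdict.
The state is a dict: "t": time; "q": joint angles; "qd": joint speeds; "joint_efforts": joint torques, N m; "tcp_pos": TCP position; "orientation": TCP orientation; "ft_force": force on the tool from outside, world axes, zero at the start; "moment": the same for the moment, N m; "width": finger opening in mm.
Only numpy, scipy, OpenCV 4.12 (cv2) and the standard library are available. Lean on these libraries where they do the work, as an engineer would, in place of code of your own. Each camera call takes 0.05 s, during which the arm holds its last target. There are 200 camera calls.

## Working session

There is one attempt and no reset: what is moved stays moved. The work goes in short steps, Python scripts to look and compute and a tool call to move; the robot and the scene stay as the last step left them, time stands still between calls to the robot, and variables do not carry over. Pictures are saved under pics/ and viewed, about 8 in all and at most 12, crops included, and the job is handed in when it is done.

Besides the shell and the picture viewer there is one more tool, called after "Call:" in YAML: its name, and indented under it one key for each argument. apply_moves: Moves the arm, as the interface text tells. Its arguments: {"type":"object","properties":{"increments":{"type":"array","items":{"type":"object","properties":{"dx":{"type":"number"},"dy":{"type":"number"},"dz":{"type":"number"},"wx":{"type":"number"},"wy":{"type":"number"},"wz":{"type":"number"},"hand":{"type":"number"}}}},"squeeze":{"type":"number"}},"required":["increments"]}

```bash
mkdir -p pics; cat > h.py <<'E'
import numpy as np, cv2
from scipy.spatial.transform import Rotation as R
from cell import bot
def cam(n,save=None):
    c=bot.read_camera(n)
    if save: cv2.imwrite('pics/'+save,c['color'][:,:,::-1])
    return c
def ray(c,u,v):
    K=np.array(c['intrinsics']); d=np.array([(u-K[0,2])/K[0,0],(v-K[1,2])/K[1,1]])
    s=d.copy()
    for _ in range(30): s=d/(1+c['k1']*(s@s))
    M=cv2.Rodrigues(np.array(c['rvec'],float))[0]
    return -M.T@np.array(c['tvec']).ravel(), M.T@np.array([s[0],s[1],1.])
def pt(c,u,v,z):
    o,d=ray(c,u,v); return o+d*(z-o[2])/d[2]
def proj(c,p):
    M=cv2.Rodrigues(np.array(c['rvec'],float))[0]; q=M@np.array(p,float)+np.array(c['tvec']).ravel()
    s=q[:2]/q[2]; s=s*(1+c['k1']*(s@s)); K=np.array(c['intrinsics']); return s*[K[0,0],K[1,1]]+[K[0,2],K[1,2]]
def tri(a,ua,b,ub):
    o1,d1=ray(a,*ua);o2,d2=ray(b,*ub)
    t=np.linalg.lstsq(np.stack([d1,-d2],1),o2-o1,rcond=None)[0]
    p,q=o1+t[0]*d1,o2+t[1]*d2; return (p+q)/2,np.linalg.norm(p-q)
def delta(pos,rot=None):
    """shift cm in tool axes and turn deg from present measured pose"""
    o=bot.get_obs(); r=R.from_quat(o['orientation'])
    s=r.inv().apply(np.array(pos)-np.array(o['tcp_pos']))/10
    w=(r.inv()*rot).as_rotvec(degrees=True) if rot is not None else None
    return s.round(2),w
E
python3 - <<'E'
from h import *
import pickle
for n in('scene','top'):
    c=cam(n,n+'0.png'); pickle.dump(c,open(n+'0.pkl','wb')); print(n,c['k1'],ray(c,320,240))
o=bot.get_obs();print(o); print(R.from_quat(o['orientation']).as_matrix().round(3))
E
```

```text
scene 0.048062258866644045 (array([1424.88398733, -699.66020316,  906.843258  ]), array([-0.63469956,  0.54757899, -0.54529761]))
top -0.117858612228853 (array([ 303.23152576,  137.35267369, 1303.6625361 ]), array([ 0.11943547, -0.00512971, -0.99292294]))
{'t': 0.1, 'q': array([ 1.05259605e+00,  2.77099794e-01, -2.77360099e-02,  1.26802478e+00,
       -1.87375037e-05,  1.46740384e+00]), 'qd': array([ 9.82336312e-04, -1.26807606e-03,  2.99461866e-03,  1.63906362e-04,
        2.16034388e-04,  7.73411853e-05]), 'joint_efforts': array([ 2.42163571e-05, -4.46706641e+01,  2.96128857e+01,  8.45699193e-03,
       -1.03070131e-04, -1.24002389e-05]), 'tcp_pos': array([251.53953733, 571.37081817, 230.24856289]), 'orientation': array([ 0.14491055,  0.69216915, -0.14630432,  0.69173538]), 'ft_force': array([-0.51117956, -0.24815964, -0.01647032]), 'moment': array([ 0.01210212, -0.00410679, -0.02233586]), 'width': 85.3357923664879}
[[-0.001  0.403  0.915]
 [-0.002  0.915 -0.403]
 [-1.    -0.002 -0.   ]]
```

View pics/scene0.png

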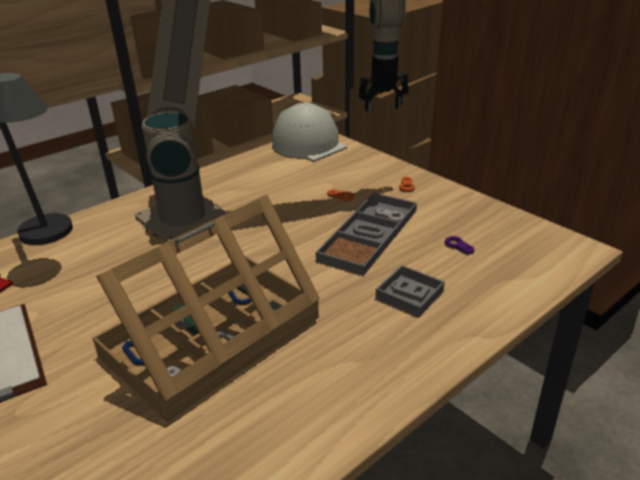

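View pics/top0.png

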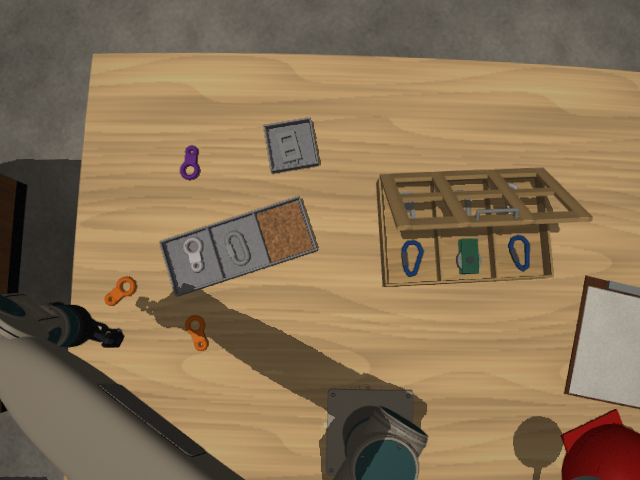

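The rejected piece is the belay plate: it lies in the reject tray at top (291,147). The set tray holds the eight at (193,253) and the link at (238,248), and its cork place is at (286,233). The crate is at (465,225) in the top view, with the lid over its far half. Next I'll enlarge the crate in both views.

```bash
python3 - <<'E'
from h import *
a=cv2.imread('pics/top0.png')[160:290,375:595]; b=cv2.imread('pics/scene0.png')[240:415,90:330]
a=cv2.convertScaleAbs(cv2.resize(a,None,fx=3.6,fy=3.6,interpolation=2),alpha=1.5)
b=cv2.convertScaleAbs(cv2.resize(b,None,fx=3.3,fy=3.3,interpolation=2),alpha=1.8)
cv2.imwrite('pics/ca.png',a);cv2.imwrite('pics/cb.png',b)
import pickle
t=pickle.load(open('top0.pkl','rb'))
f=lambda u,v,z:print((u,v),pt(t,u,v,z).round(0))
print('crate near corners z55');f(384,286,55);f(552,278,55)
print('far-left');f(379,179,55)
print('settray z30');[f(*p,30) for p in((161,241),(301,198),(318,249),(177,295))]
print('reject');[f(*p,30) for p in((264,125),(312,119),(320,165),(272,172))]
E
```

```text
crate near corners z55
(384, 286) [349. -22.  55.]
(552, 278) [ 377. -428.   55.]
far-left
(379, 179) [604.  -7.  55.]
settray z30
(161, 241) [444. 517.  30.]
(301, 198) [558. 180.  30.]
(318, 249) [435. 135.  30.]
(177, 295) [315. 470.  30.]
reject
(264, 125) [740. 277.  30.]
(312, 119) [758. 158.  30.]
(320, 165) [641. 136.  30.]
(272, 172) [621. 252.  30.]
```

View pics/ca.png

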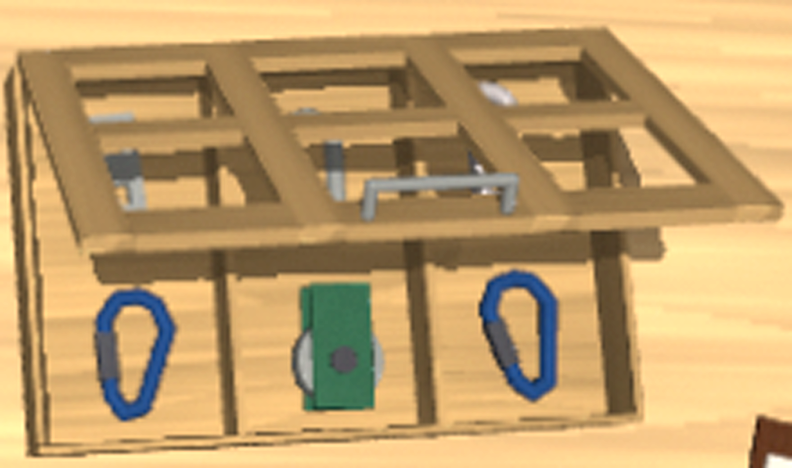

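View pics/cb.png

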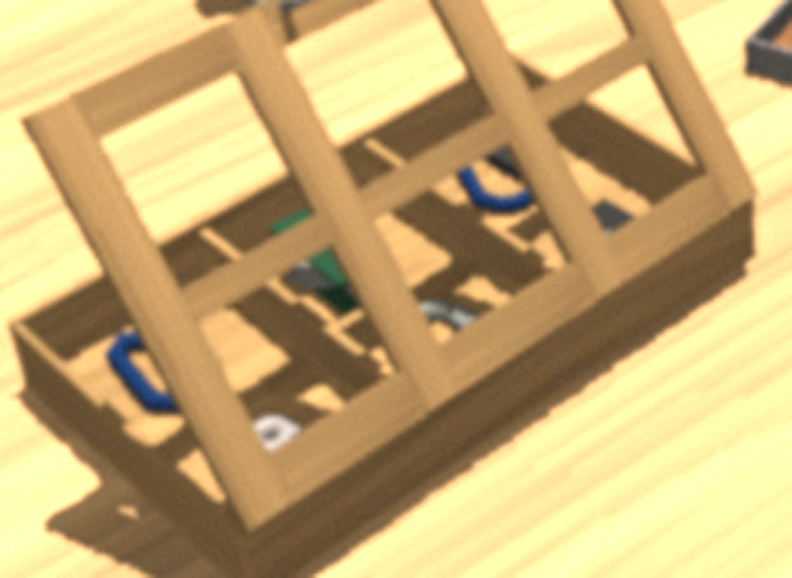

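The enlarged top crop shows the plate with its wire bail in the left (+y) bay, around crop (120,160), i.e. pixel (408,205). The link is in the middle bay and the eight in the right one. Next I measure the lid angle and the plate.

```bash
python3 - <<'E'
from h import *
import pickle
t=pickle.load(open('top0.pkl','rb'));s=pickle.load(open('scene0.pkl','rb'))
yaw=np.arctan2(28,406);ex=np.array([np.cos(yaw),np.sin(yaw),0]);ey=np.array([-ex[1],ex[0],0])
C=np.array([493,-216.5,0])
P=lambda x,y,z:C+x*ex+y*ey+[0,0,z]
cr=lambda p:np.array([(p-C)@ex,(p-C)@ey,p[2]]).round(0)
# lid free-edge corners in both views: top crop (90,250),(780,215)/3.6 ; scene crop free edge (25,120)...
for n,(u,v) in {'L':(375+88/3.6,160+250/3.6),'R':(375+781/3.6,160+213/3.6)}.items():
    o,d=ray(t,u,v)
    for ph in np.arange(.6,1.01,.05):
        z=55+260*np.sin(ph); p=pt(t,u,v,z); print(n,round(ph,2),cr(p),'x exp',round(130-260*np.cos(ph)),end=' | ')
    print()
for ph in(.7,.8,.9): print(ph,[proj(s,P(130-260*np.cos(ph),y,55+260*np.sin(ph))).round(0) for y in(205,-205)],[proj(t,P(130-260*np.cos(ph),y,55+260*np.sin(ph))).round(0) for y in(205,-205)])
print('crate proj top',[proj(t,P(x,y,55)).round(0) for x in(-130,130) for y in(205,-205)],'scene',[proj(s,P(x,y,55)).round(0) for x in(-130,130) for y in(205,-205)])
for n,c,(u0,v0,u1,v1) in(('top',t,(385,182,434,225)),('scene',s,(255,290,300,325))):
    hsv=cv2.cvtColor(c['color'],cv2.COLOR_RGB2HSV)[v0:v1,u0:u1]
    m=((hsv[...,1]<75)&(hsv[...,2]>30)).astype(np.uint8)
    k,l,st,ce=cv2.connectedComponentsWithStats(m)
    for i in range(1,k):
        if st[i,4]>6:
            vv,uu=np.where(l==i); q=np.array([cr(pt(c,u+u0,v+v0,19)) for u,v in zip(uu,vv)])
            print(n,st[i,:2]+[u0,v0],st[i,2:],'crate min',q.min(0),'max',q.max(0),'mean',q.mean(0).round())
E
```

```text
L 0.6 [-18. 184. 202.] x exp -85 | L 0.65 [-19. 186. 212.] x exp -77 | L 0.7 [-21. 188. 222.] x exp -69 | L 0.75 [-22. 189. 232.] x exp -60 | L 0.8 [-23. 191. 242.] x exp -51 | L 0.85 [-24. 192. 250.] x exp -42 | L 0.9 [-25. 194. 259.] x exp -32 | L 0.95 [-27. 195. 266.] x exp -21 | L 1.0 [-27. 196. 274.] x exp -10 | 
R 0.6 [ -12. -239.  202.] x exp -85 | R 0.65 [ -14. -233.  212.] x exp -77 | R 0.7 [ -15. -227.  222.] x exp -69 | R 0.75 [ -16. -222.  232.] x exp -60 | R 0.8 [ -18. -217.  242.] x exp -51 | R 0.85 [ -19. -212.  250.] x exp -42 | R 0.9 [ -20. -208.  259.] x exp -32 | R 0.95 [ -21. -203.  266.] x exp -21 | R 1.0 [ -22. -199.  274.] x exp -10 | 
0.7 [array([255., 203.]), array([ 88., 283.])] [array([392., 253.]), array([585., 245.])]
0.8 [array([260., 198.]), array([ 91., 279.])] [array([393., 244.]), array([588., 235.])]
0.9 [array([265., 194.]), array([ 94., 275.])] [array([394., 233.]), array([591., 225.])]
crate proj top [array([384., 286.]), array([553., 278.]), array([378., 177.]), array([543., 172.])] scene [array([245., 253.]), array([ 92., 335.]), array([319., 297.]), array([162., 400.])]
top [400 191] [12  3 27] crate min [ 96. 120.  19.] max [101. 147.  19.] mean [ 98. 132.  19.]
top [404 202] [ 12  17 123] crate min [ 33. 114.  19.] max [ 74. 139.  19.] mean [ 56. 125.  19.]
scene [270 302] [10  9 51] crate min [ 28. 134.  19.] max [ 54. 155.  19.] mean [ 43. 146.  19.]
```

```bash
python3 - <<'E'
from h import *
a=cv2.imread('pics/top0.png')
A=cv2.resize(a[180:230,383:433],(400,400),interpolation=2);B=cv2.resize(a[120:170,268:318],(400,400),interpolation=2)
s=cv2.imread('pics/scene0.png');D=cv2.resize(s[285:335,245:320],(400,200),interpolation=2);
E=cv2.resize(s[265:310,375:450],(400,200),interpolation=2)
cv2.imwrite('pics/m.png',cv2.convertScaleAbs(np.vstack([np.hstack([A,B]),np.hstack([D,E])]),alpha=1.5))
E
```

```text
(no output)
```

View pics/m.png

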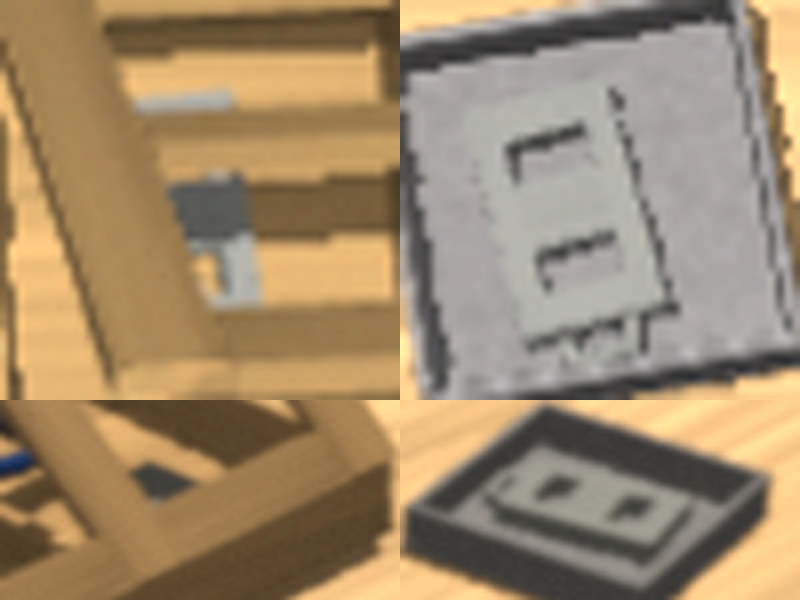

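```bash
python3 - <<'E'
from h import *
import pickle
t=pickle.load(open('top0.pkl','rb'))
for u,v in((235,92),(137,102),(243,178),(250,240),(261,303),(208,306)):
    print((u,v),pt(t,383+u/8,180+v/8,19).round(1))
a=pt(t,383+235/8,180+92/8,19);b=pt(t,383+261/8,180+303/8,19)
d=(a-b)/np.linalg.norm(a-b);n=np.array([-d[1],d[0],0]);print('len',np.linalg.norm(a-b),'yaw',np.degrees(np.arctan2(d[1],d[0])),'centre',a-38*d+23*n)
# free place check, cork mask
hsv=cv2.cvtColor(t['color'],cv2.COLOR_RGB2HSV);m=((hsv[...,1]>90)&(hsv[...,0]<20)).astype(np.uint8);m[:, :258]=0;m[:, 318:]=0;m[:198]=0;m[265:]=0
k,l,st,ce=cv2.connectedComponentsWithStats(m)
for i in range(1,k):
    if st[i,4]>800:print(st[i],ce[i],pt(t,*ce[i],15))
E
```

```text
(235, 92) [584.2 -93.6  19. ]
(137, 102) [580.1 -63.3  19. ]
(243, 178) [557.3 -96.2  19. ]
(250, 240) [538.1 -98.4  19. ]
(261, 303) [ 518.6 -101.9   19. ]
(208, 306) [517.2 -85.5  19. ]
len 66.07190661420849 yaw 7.18146169768984 centre [543.59135028 -75.52924042  19.        ]
[ 258  201   55   61 2239] [284.22912014 231.32603841] [477.20141463 218.42976695  15.        ]
```

```bash
cat >> h.py <<'E'
def tool(psi,al=53):
    a,p=np.radians([al,psi]); x=np.array([np.cos(a)*np.cos(p),np.cos(a)*np.sin(p),-np.sin(a)]); y=np.array([-np.sin(p),np.cos(p),0])
    return R.from_matrix(np.stack([x,y,np.cross(x,y)],1))
def st():
    o=bot.get_obs(); print('t',round(o['t'],2),'p',o['tcp_pos'].round(1),'f',o['ft_force'].round(1),'w',round(o['width'],1),'q',o['q'].round(2))
E
python3 - <<'E'
from h import *
T=tool(7.2);g=np.array([544,-75.5,14]);pre=g-200*T.as_matrix()[:,0];print(pre)
print(delta([400,230,230]),delta(pre,T))
E
```

```text
[424.58609361 -90.58548457 173.72710201]
(array([  0.07, -25.26,  27.34]), None) (array([  5.75, -53.6 ,  42.52]), array([-29.83775546, -36.12502083,  10.10356882]))
```

Call:
apply_moves:
  increments:
    - {"dx": 0, "dy": -18, "dz": 17, "wx": -15, "wy": -18, "wz": 5, "hand": 0.3}
    - {"dx": 0, "dy": -18, "dz": 17, "wx": -15, "wy": -18, "wz": 5, "hand": 0.3}
    - {"dx": 0, "dy": -18, "dz": 17, "wx": -30, "wy": -36, "wz": 10, "hand": 0.3}
    - {"dx": 0, "dy": -18, "dz": 17, "wx": -30, "wy": -36, "wz": 10, "hand": 0.3}
    - {"dx": 0, "dy": -18, "dz": 17, "wx": -30, "wy": -36, "wz": 10, "hand": 0.3}
  squeeze: 70

```text
t: 0.6
tcp_pos: [335.2, 337.3, 231.4]
orientation: [-0.012, 0.474, 0.037, 0.88]
ft_force: [1.0, -0.6, 0.5]
width: 59.6
```

```bash
python3 - <<'E'
from h import *
T=tool(7.2);g=np.array([544,-75.5,14]);pre=g-200*T.as_matrix()[:,0]
st();print(delta(pre,T))
E
```

```text
t 0.6 p [335.2 337.3 231.4] f [ 1.  -0.6  0.5] w 59.6 q [ 0.89 -0.24 -0.68  0.7  -0.4   0.73]
(array([  7.4 , -43.43,   1.82]), array([-2.70606282, -3.52649426,  0.94731601]))
```

Call:
apply_moves:
  increments:
    - {"dx": 4, "dy": -24, "dz": 1, "wx": -2.7, "wy": -3.5, "wz": 1}
    - {"dx": 4, "dy": -24, "dz": 1, "wx": -2.7, "wy": -3.5, "wz": 1}
    - {"dx": 4, "dy": -24, "dz": 1, "wx": -2.7, "wy": -3.5, "wz": 1}
    - {"dx": 4, "dy": -24, "dz": 1, "wx": -2.7, "wy": -3.5, "wz": 1}
    - {"dx": 4, "dy": -24, "dz": 1, "wx": -2.7, "wy": -3.5, "wz": 1}

```text
invalid input
```

```bash
python3 - <<'E'
from h import *
T=tool(7.2);g=np.array([544,-75.5,14]);pre=g-200*T.as_matrix()[:,0]
st();print(delta(pre,T))
E
```

```text
t 0.6 p [335.2 337.3 231.4] f [ 1.  -0.6  0.5] w 59.6 q [ 0.89 -0.24 -0.68  0.7  -0.4   0.73]
(array([  7.4 , -43.43,   1.82]), array([-2.70606282, -3.52649426,  0.94731601]))
```

Call:
apply_moves:
  increments:
    - {"dx": 4, "dy": -24, "dz": 1, "wx": -2.7, "wy": -3.5, "wz": 1, "hand": 0.3}
    - {"dx": 4, "dy": -24, "dz": 1, "wx": -2.7, "wy": -3.5, "wz": 1, "hand": 0.3}
    - {"dx": 4, "dy": -24, "dz": 1, "wx": -2.7, "wy": -3.5, "wz": 1, "hand": 0.3}
    - {"dx": 4, "dy": -24, "dz": 1, "wx": -2.7, "wy": -3.5, "wz": 1, "hand": 0.3}
    - {"dx": 4, "dy": -24, "dz": 1, "wx": -2.7, "wy": -3.5, "wz": 1, "hand": 0.3}

```text
t: 1.1
tcp_pos: [380.3, 109.6, 199.8]
orientation: [-0.026, 0.448, 0.056, 0.892]
ft_force: [1.4, -0.9, -0.7]
width: 59.8
```

```bash
python3 - <<'E'
from h import *
T=tool(7.2);g=np.array([544,-75.5,14]);pre=g-200*T.as_matrix()[:,0]
st();print(delta(pre,T))
E
```

```text
t 1.1 p [380.3 109.6 199.8] f [ 1.4 -0.9 -0.7] w 59.8 q [ 0.11 -0.59 -0.97  0.55  0.01 -0.01]
(array([  3.2 , -20.42,   0.05]), array([-0.2456224 , -0.34194259, -0.05231544]))
```

Call:
apply_moves:
  increments:
    - {"dx": 3.2, "dy": -20.4, "dz": 0, "wx": -0.2, "wy": -0.3, "wz": 0, "hand": 0.3}
    - {"dx": 3.2, "dy": -20.4, "dz": 0, "wx": -0.2, "wy": -0.3, "wz": 0, "hand": 0.3}
    - {"dx": 3.2, "dy": -20.4, "dz": 0, "wx": -0.2, "wy": -0.3, "wz": 0, "hand": 0.3}
    - {"dx": 3.2, "dy": -20.4, "dz": 0, "wx": -0.2, "wy": -0.3, "wz": 0, "hand": 0.3}
    - {"dx": 3.2, "dy": -20.4, "dz": 0, "wx": -0.2, "wy": -0.3, "wz": 0, "hand": 0.3}

```text
t: 1.6
tcp_pos: [425.0, -93.4, 174.1]
orientation: [-0.026, 0.446, 0.053, 0.893]
ft_force: [-0.2, -0.2, 0.7]
width: 59.9
```

```bash
python3 - <<'E'
from h import *
T=tool(7.2);g=np.array([544,-75.5,14])
st();print(delta(g,T))
cam('top','top1.png');c=cam('scene','s1.png')
E
python3 - <<'E'
import cv2,numpy as np
a=cv2.imread('pics/top1.png')[120:300,360:600];b=cv2.imread('pics/s1.png')[130:415,80:330]
cv2.imwrite('pics/m1.png',np.hstack([cv2.resize(a,(400,300)),cv2.resize(b,(400,456))[:300]]) if 0 else np.hstack([cv2.resize(a,(400,400)),cv2.resize(b,(400,400))]))
E
```

```text
t 1.6 p [425.  -93.4 174.1] f [-0.2 -0.2  0.7] w 59.9 q [-0.66 -0.39 -0.93  0.54  0.44 -0.67]
(array([ 2.002e+01,  3.600e-01, -1.000e-02]), array([-0.3158144 , -0.06556957,  0.22304435]))
```

View pics/m1.png

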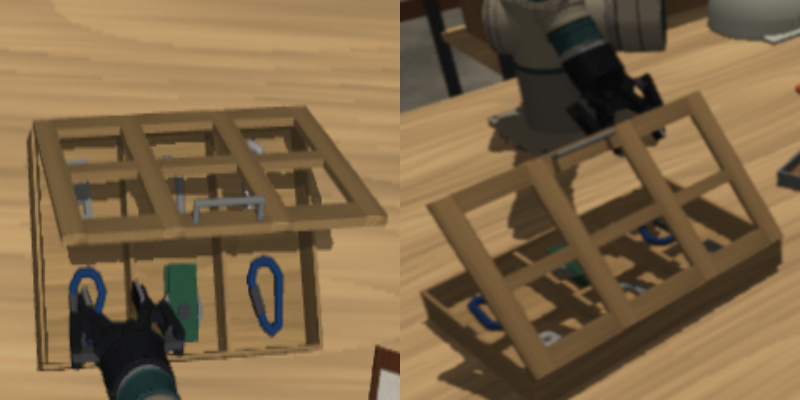

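The view shows the gripper clear of the lid's free edge and lined up with the left bay. I move in along the tool axis.

Call:
apply_moves:
  increments:
    - {"dx": 4, "dy": 0.3, "dz": 0, "wx": -0.3, "hand": 0.3}
    - {"dx": 8, "dy": 0.3, "dz": 0, "wx": -0.3, "hand": 0.3}
    - {"dx": 12, "dy": 0.3, "dz": 0, "wx": -0.3, "hand": 0.3}
    - {"dx": 15, "dy": 0.3, "dz": 0, "wx": -0.3, "hand": 0.3}
    - {"dx": 17.5, "dy": 0.3, "dz": 0, "wx": -0.3, "hand": 0.3}

```text
invalid input
```

```bash
python3 - <<'E'
from h import *
T=tool(7.2);g=np.array([544,-75.5,14])
st();print(delta(g,T))
E
```

```text
t 1.7 p [425.5 -93.4 174. ] f [-0.5 -0.9 -0.1] w 59.7 q [-0.66 -0.39 -0.93  0.54  0.44 -0.67]
(array([19.99,  0.37, -0.02]), array([-0.41659419, -0.14147963,  0.23129215]))
```

All seven fields appear to be required.

Call:
apply_moves:
  increments:
    - {"dx": 4, "dy": 0.3, "dz": 0, "wx": -0.3, "wy": 0, "wz": 0.2, "hand": 0.3}
    - {"dx": 8, "dy": 0.3, "dz": 0, "wx": -0.3, "wy": 0, "wz": 0.2, "hand": 0.3}
    - {"dx": 12, "dy": 0.3, "dz": 0, "wx": -0.3, "wy": 0, "wz": 0.2, "hand": 0.3}
    - {"dx": 15, "dy": 0.3, "dz": 0, "wx": -0.3, "wy": 0, "wz": 0.2, "hand": 0.3}
    - {"dx": 17.5, "dy": 0.3, "dz": 0, "wx": -0.3, "wy": 0, "wz": 0.2, "hand": 0.3}

```text
t: 2.2
tcp_pos: [528.4, -70.7, 32.0]
orientation: [-0.029, 0.447, 0.06, 0.892]
ft_force: [0.2, 0.3, 0.3]
width: 59.5
```

```bash
python3 - <<'E'
from h import *
T=tool(7.2);g=np.array([544,-75.5,14])
st();print(delta(g,T)); cam('top','top2.png');c=cam('scene','s2.png')
a=cv2.imread('pics/top2.png')[160:260,370:450];b=cv2.imread('pics/s2.png')[230:340,220:330]
cv2.imwrite('pics/m2.png',cv2.convertScaleAbs(np.hstack([cv2.resize(a,(400,500)),cv2.resize(b,(400,500))]),alpha=1.7))
E
```

```text
t 2.2 p [528.4 -70.7  32. ] f [0.2 0.3 0.3] w 59.5 q [-0.44  0.11 -0.96 -0.06  0.33 -0.47]
(array([ 2.33, -0.69,  0.11]), array([ 0.24333156, -0.2321665 , -0.37604724]))
```

View pics/m2.png

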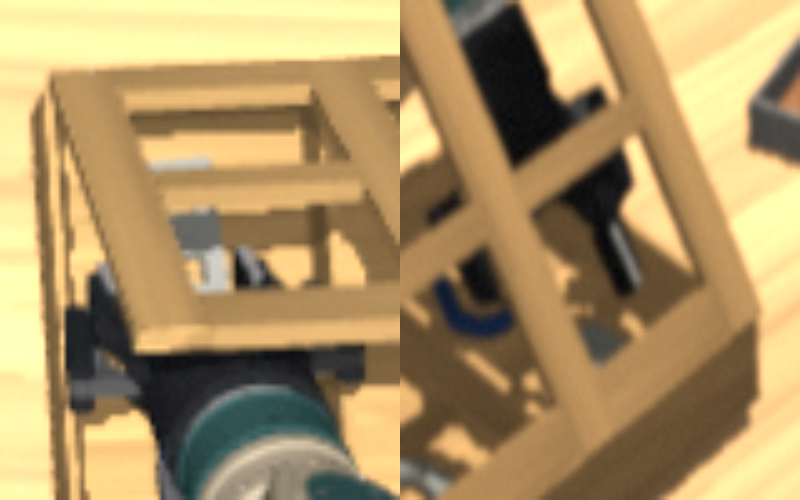

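The right finger is beside the plate's edge at about (250,265) in the left tile, and the lid is clear. I shift the tool sideways by −7 mm and lower it.

Call:
apply_moves:
  increments:
    - {"dx": 0, "dy": -0.6, "dz": 0.1, "wx": 0.2, "wy": -0.2, "wz": -0.3, "hand": 0.3}
    - {"dx": 0.6, "dy": -0.6, "dz": 0.1, "wx": 0.2, "wy": -0.2, "wz": -0.3, "hand": 0.3}
    - {"dx": 1.0, "dy": -0.6, "dz": 0.1, "wx": 0.2, "wy": -0.2, "wz": -0.3, "hand": 0.3}
    - {"dx": 1.4, "dy": -0.6, "dz": 0.1, "wx": 0.2, "wy": -0.2, "wz": -0.3, "hand": 0.3}
    - {"dx": 1.4, "dy": -0.6, "dz": 0.1, "wx": 0.2, "wy": -0.2, "wz": -0.3, "hand": 0.3}

```text
t: 2.8
tcp_pos: [538.9, -77.8, 23.7]
orientation: [-0.028, 0.444, 0.055, 0.894]
ft_force: [-1.1, -0.1, -0.5]
width: 59.7
```

```bash
python3 - <<'E'
from h import *
T=tool(7.2);g=np.array([544,-75.5,14])
st();print(delta(g,T))
E
```

```text
t 2.8 p [538.9 -77.8  23.7] f [-1.1 -0.1 -0.5] w 59.7 q [-0.44  0.15 -0.95 -0.1   0.33 -0.47]
(array([ 1.09,  0.16, -0.16]), array([0.00069226, 0.12175684, 0.09341932]))
```

Call:
apply_moves:
  increments:
    - {"dx": 0.3, "dy": 0.16, "dz": -0.2, "wx": 0, "wy": 0, "wz": 0, "hand": 0.3}
    - {"dx": 0.6, "dy": 0.16, "dz": -0.4, "wx": 0, "wy": 0, "wz": 0, "hand": 0.3}
    - {"dx": 0.7, "dy": 0.16, "dz": -0.5, "wx": 0, "wy": 0, "wz": 0, "hand": 0.3}
    - {"dx": 0.7, "dy": 0.16, "dz": -0.5, "wx": 0, "wy": 0, "wz": 0, "hand": 0.3}

```text
t: 3.2
tcp_pos: [539.3, -77.1, 14.9]
orientation: [-0.029, 0.444, 0.055, 0.894]
ft_force: [1.3, -4.1, -1.5]
width: 59.9
```

Call:
apply_moves:
  increments:
    - {"dx": 0.08, "dy": 0, "dz": -0.06, "wx": 0, "wy": 0, "wz": 0, "hand": 0.3}
    - {"dx": 0.16, "dy": 0, "dz": -0.12, "wx": 0, "wy": 0, "wz": 0, "hand": 0.3}
    - {"dx": 0.16, "dy": 0, "dz": -0.12, "wx": 0, "wy": 0, "wz": 0, "hand": 0.3}

```text
t: 3.5
tcp_pos: [540.0, -77.2, 13.6]
orientation: [-0.029, 0.444, 0.055, 0.894]
ft_force: [2.0, -4.5, 0.0]
width: 59.9
```

Call:
apply_moves:
  increments:
    - {"dx": 0, "dy": -0.3, "dz": 0, "wx": 0, "wy": 0, "wz": 0, "hand": 0.3}
    - {"dx": 0, "dy": -0.6, "dz": 0, "wx": 0, "wy": 0, "wz": 0, "hand": 0.3}
    - {"dx": 0.1, "dy": -0.6, "dz": -0.08, "wx": 0, "wy": 0, "wz": 0, "hand": 0.3}
    - {"dx": 0.16, "dy": -0.6, "dz": -0.12, "wx": 0, "wy": 0, "wz": 0, "hand": 0.3}
    - {"dx": 0.16, "dy": -0.6, "dz": -0.12, "wx": 0, "wy": 0, "wz": 0, "hand": 0.3}

```text
t: 4.0
tcp_pos: [539.0, -81.5, 10.3]
orientation: [-0.028, 0.445, 0.056, 0.893]
ft_force: [0.7, -0.4, 0.2]
width: 59.8
```

Call:
apply_moves:
  increments:
    - {"dx": 0.08, "dy": 0, "dz": -0.06, "wx": 0, "wy": 0, "wz": 0, "hand": 0.3}
    - {"dx": 0.16, "dy": 0, "dz": -0.12, "wx": 0, "wy": 0, "wz": 0, "hand": 0.3}
    - {"dx": 0.16, "dy": 0, "dz": -0.12, "wx": 0, "wy": 0, "wz": 0, "hand": 0.3}

```text
t: 4.3
tcp_pos: [539.2, -81.3, 8.5]
orientation: [-0.028, 0.445, 0.056, 0.893]
ft_force: [0.3, 1.6, -0.3]
width: 59.5
```

Call:
apply_moves:
  increments:
    - {"dx": 0.08, "dy": 0, "dz": -0.06, "wx": 0, "wy": 0, "wz": 0, "hand": 0.3}
    - {"dx": 0.16, "dy": 0, "dz": -0.12, "wx": 0, "wy": 0, "wz": 0, "hand": 0.3}
    - {"dx": 0.16, "dy": 0, "dz": -0.12, "wx": 0, "wy": 0, "wz": 0, "hand": 0.3}

```text
t: 4.6
tcp_pos: [539.4, -81.1, 6.7]
orientation: [-0.028, 0.444, 0.057, 0.894]
ft_force: [-0.3, 5.6, 1.1]
width: 59.8
```

Call:
apply_moves:
  increments:
    - {"dx": -0.16, "dy": 0, "dz": 0.12, "wx": 0, "wy": 0, "wz": 0, "hand": 0.4}
    - {"dx": -0.16, "dy": 0, "dz": 0.12, "wx": 0, "wy": 0, "wz": 0, "hand": 0.6}
    - {"dx": -0.16, "dy": 0, "dz": 0.12, "wx": 0, "wy": 0, "wz": 0, "hand": 0.6}
    - {"dx": -0.16, "dy": 0, "dz": 0.12, "wx": 0, "wy": 0, "wz": 0, "hand": 0.6}
  squeeze: 40

```text
t: 5.0
tcp_pos: [540.1, -82.8, 9.4]
orientation: [-0.029, 0.444, 0.055, 0.894]
ft_force: [-3.3, 0.0, 5.3]
width: 45.0
```

```bash
python3 - <<'E'
from h import *
st()
E
```

```text
t 5.0 p [540.1 -82.8   9.4] f [-3.3  0.   5.3] w 45.0 q [-0.45  0.19 -0.95 -0.14  0.33 -0.47]
```

Width 45 mm, so the plate is held. I raise the grip and retract along the tool axis, parallel to the lid.

Call:
apply_moves:
  increments:
    - {"dx": 0, "dy": 0, "dz": 0, "wx": 0, "wy": 0, "wz": 0, "hand": 0.8}
    - {"dx": 0, "dy": 0, "dz": 0, "wx": 0, "wy": 0, "wz": 0, "hand": 0.8}
    - {"dx": -0.5, "dy": 0, "dz": 0, "wx": 0, "wy": 0, "wz": 0, "hand": 0.8}
    - {"dx": -1.2, "dy": 0, "dz": 0, "wx": 0, "wy": 0, "wz": 0, "hand": 0.8}
    - {"dx": -2, "dy": 0, "dz": 0, "wx": 0, "wy": 0, "wz": 0, "hand": 0.8}
  squeeze: 90

```text
t: 5.5
tcp_pos: [526.4, -83.3, 24.4]
orientation: [-0.028, 0.446, 0.056, 0.893]
ft_force: [-0.6, 0.2, -1.4]
width: 43.4
```

Call:
apply_moves:
  increments:
    - {"dx": -2.5, "dy": 0, "dz": 0, "wx": 0, "wy": 0, "wz": 0, "hand": 0.8}
    - {"dx": -5.5, "dy": 0, "dz": 0, "wx": 0, "wy": 0, "wz": 0, "hand": 0.8}
    - {"dx": -8.5, "dy": 0, "dz": 0, "wx": 0, "wy": 0, "wz": 0, "hand": 0.8}
    - {"dx": -11.5, "dy": 0, "dz": 0, "wx": 0, "wy": 0, "wz": 0, "hand": 0.8}
    - {"dx": -14.5, "dy": 0, "dz": 0, "wx": 0, "wy": 0, "wz": 0, "hand": 0.8}

```text
t: 6.0
tcp_pos: [439.0, -93.8, 141.0]
orientation: [-0.028, 0.445, 0.056, 0.893]
ft_force: [0.2, -0.9, -1.3]
width: 43.4
```

```bash
python3 - <<'E'
from h import *
st();cam('top','top3.png');c=cam('scene','s3.png')
a=cv2.imread('pics/top3.png')[180:300,370:490];b=cv2.imread('pics/s3.png')[150:290,200:340]
cv2.imwrite('pics/m3.png',cv2.convertScaleAbs(np.hstack([cv2.resize(a,(400,400)),cv2.resize(b,(400,400))]),alpha=1.7))
E
```

```text
t 6.0 p [439.  -93.8 141. ] f [ 0.2 -0.9 -1.3] w 43.4 q [-0.64 -0.3  -0.96  0.41  0.43 -0.65]
```

View pics/m3.png

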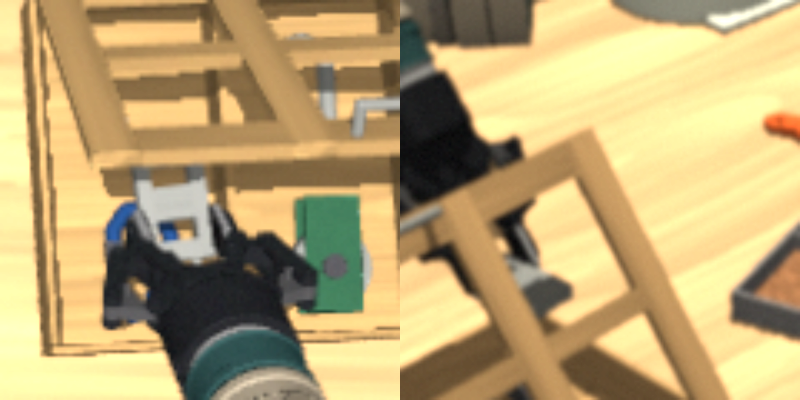

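The plate is held in front of the lid; its far edge is at left-tile (137–205,180), i.e. top pixels (411,235) to (431,233). I work out the offset and the way to the tray.

```bash
python3 - <<'E'
from h import *
import pickle
t=pickle.load(open('top0.pkl','rb'));s=pickle.load(open('scene0.pkl','rb'))
o=bot.get_obs()
for z in(140,151,160):
    a=(pt(t,370+137/400*120,180+183/400*120,z)+pt(t,370+205/400*120,180+178/400*120,z))/2
    d=a-o['tcp_pos'];p=np.radians(7.2);print(z,a.round(1),'fwd',d[0]*np.cos(p)+d[1]*np.sin(p),'side',-d[0]*np.sin(p)+d[1]*np.cos(p))
T=tool(19.7);print(delta([475,214,110],T))
E
```

```text
140 [462.3 -92.2 140. ] fwd 21.709546990155044 side 0.6959721758042194
151 [460.8 -90.  151. ] fwd 20.489786370818365 side 3.0370646626103923
160 [459.6 -88.2 160. ] fwd 19.49180040954287 side 4.952503969997261
(array([ 6.91, 30.33,  3.76]), array([-9.89063746,  0.31940722,  7.92231651]))
```

Call:
apply_moves:
  increments:
    - {"dx": -2, "dy": 4, "dz": 0, "wx": -2, "wy": 0, "wz": 2, "hand": 0.8}
    - {"dx": -2, "dy": 9, "dz": 0, "wx": -4, "wy": 0, "wz": 3, "hand": 0.8}
    - {"dx": -1, "dy": 13.5, "dz": 1, "wx": -6, "wy": 0, "wz": 5, "hand": 0.8}
    - {"dx": 0, "dy": 18, "dz": 2, "wx": -8, "wy": 0, "wz": 6, "hand": 0.8}
    - {"dx": 2, "dy": 22, "dz": 3, "wx": -10, "wy": 0.3, "wz": 8, "hand": 0.8}

```text
t: 6.6
tcp_pos: [448.3, 131.1, 142.3]
orientation: [-0.076, 0.44, 0.157, 0.881]
ft_force: [0.3, -1.7, -0.4]
width: 43.5
```

```bash
python3 - <<'E'
from h import *
T=tool(19.7);st();print(delta([471.4,214,90],T))
E
```

```text
t 6.6 p [448.3 131.1 142.3] f [ 0.3 -1.7 -0.4] w 43.5 q [ 0.02 -0.31 -0.98  0.28  0.2  -0.27]
(array([7.23, 6.97, 0.85]), array([ 0.15998798, -0.07710495, -0.47743483]))
```

Call:
apply_moves:
  increments:
    - {"dx": 2, "dy": 3, "dz": 0.3, "wx": 0, "wy": 0, "wz": 0, "hand": 0.8}
    - {"dx": 4, "dy": 6, "dz": 0.6, "wx": 0, "wy": 0, "wz": -0.3, "hand": 0.8}
    - {"dx": 6, "dy": 7, "dz": 0.9, "wx": 0.1, "wy": 0, "wz": -0.5, "hand": 0.8}
    - {"dx": 7.2, "dy": 7, "dz": 0.9, "wx": 0.1, "wy": 0, "wz": -0.5, "hand": 0.8}
    - {"dx": 7.2, "dy": 7, "dz": 0.9, "wx": 0.1, "wy": 0, "wz": -0.5, "hand": 0.8}

```text
t: 7.1
tcp_pos: [470.7, 212.4, 87.5]
orientation: [-0.077, 0.443, 0.153, 0.88]
ft_force: [-0.1, 0.4, -1.6]
width: 43.4
```

```bash
python3 - <<'E'
from h import *
T=tool(19.7);st();print(delta([471.4,214,60],T));cam('top','top4.png');c=cam('scene','s4.png')
a=cv2.imread('pics/top4.png')[170:270,250:350];b=cv2.imread('pics/s4.png')[180:280,300:400]
cv2.imwrite('pics/m4.png',cv2.convertScaleAbs(np.hstack([cv2.resize(a,(400,400)),cv2.resize(b,(400,400))]),alpha=1.7))
E
```

```text
t 7.1 p [470.7 212.4  87.5] f [-0.1  0.4 -1.6] w 43.4 q [ 0.28 -0.08 -0.97  0.04  0.04 -0.05]
(array([ 2.28,  0.13, -1.55]), array([-0.01926299, -0.47968336,  0.00430355]))
```

View pics/m4.png

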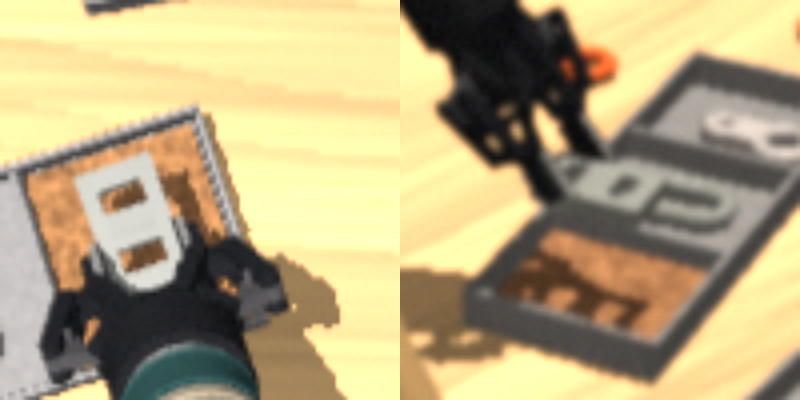

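The plate hangs over the cork; its far edge is at left-tile (75,180)–(150,155) and its middle bar at about (132,222). I measure both.

```bash
python3 - <<'E'
from h import *
import pickle
t=pickle.load(open('top0.pkl','rb'));s=pickle.load(open('scene0.pkl','rb'))
o=bot.get_obs();p=np.radians(19.7);f=lambda a:((a-o['tcp_pos'])[:2]@[np.cos(p),np.sin(p)]).round(1)
g=lambda a:((a-o['tcp_pos'])[:2]@[-np.sin(p),np.cos(p)]).round(1)
for z in(90,98,110):
    for n,(u,v) in {'farL':(75,180),'farR':(150,155),'mid':(132,222)}.items():
        a=pt(t,250+u/4,170+v/4,z);print(z,n,a.round(1),f(a),g(a))
# predicted scene pixels of flat / nose up/down plate far edge in m4 right tile
ex=np.array([np.cos(p),np.sin(p),0]);ey=np.array([-ex[1],ex[0],0])
for th in(-15,0,15):
    c=np.radians(th);e=ex*np.cos(c)+np.array([0,0,np.sin(c)])
    B=o['tcp_pos']+6*ex+[0,0,9]
    print(th,[((proj(s,B+38*e+k*ey)-[300,180])*4).round(0) for k in(23,-23)],'top',[((proj(t,B+38*e+k*ey)-[250,170])*4).round(0) for k in(23,-23)])
E
```

```text
90 farL [504.1 250.7  90. ] 44.0 25.7
90 farR [519.8 207.9  90. ] 44.4 -19.8
90 mid [480.5 217.   90. ] 10.5 1.9
98 farL [502.8 250.   98. ] 42.6 25.5
98 farR [518.4 207.5  98. ] 42.9 -19.8
98 mid [479.3 216.5  98. ] 9.2 1.8
110 farL [500.8 248.8 110. ] 40.3 25.1
110 farR [516.3 206.8 110. ] 40.7 -19.7
110 mid [477.6 215.7 110. ] 7.3 1.7
-15 [array([259., 186.]), array([228., 220.])] top [array([ 80., 181.]), array([156., 157.])]
0 [array([262., 173.]), array([230., 208.])] top [array([ 78., 176.]), array([155., 151.])]
15 [array([260., 159.]), array([228., 194.])] top [array([ 78., 175.]), array([155., 151.])]
```

Call:
apply_moves:
  increments:
    - {"dx": 1.4, "dy": -0.1, "dz": -0.8, "wx": 0, "wy": 0, "wz": 0, "hand": 0.8}
    - {"dx": 2.8, "dy": -0.1, "dz": -1.8, "wx": 0, "wy": 0, "wz": 0, "hand": 0.8}
    - {"dx": 3.6, "dy": -0.1, "dz": -2.4, "wx": 0, "wy": 0, "wz": 0, "hand": 0.8}
    - {"dx": 4.1, "dy": -0.1, "dz": -2.8, "wx": 0, "wy": 0, "wz": 0, "hand": 0.8}
    - {"dx": 4.1, "dy": -0.1, "dz": -2.8, "wx": 0, "wy": 0, "wz": 0, "hand": 0.8}

```text
t: 7.7
tcp_pos: [474.1, 210.9, 40.3]
orientation: [-0.076, 0.442, 0.152, 0.881]
ft_force: [-0.8, 0.5, -2.0]
width: 43.3
```

```bash
python3 - <<'E'
from h import *
T=tool(19.7);st();print(delta([473.1,212.4,30],T))
E
```

```text
t 7.7 p [474.1 210.9  40.3] f [-0.8  0.5 -2. ] w 43.3 q [ 0.27  0.05 -1.01 -0.13  0.04 -0.06]
(array([ 0.8 ,  0.18, -0.65]), array([-0.13907448, -0.26447168,  0.11318492]))
```

Call:
apply_moves:
  increments:
    - {"dx": 0.4, "dy": 0.1, "dz": -0.3, "wx": 0, "wy": 0, "wz": 0, "hand": 0.8}
    - {"dx": 0.7, "dy": 0.15, "dz": -0.6, "wx": 0, "wy": 0, "wz": 0, "hand": 0.8}
    - {"dx": 0.7, "dy": 0.15, "dz": -0.6, "wx": 0, "wy": 0, "wz": 0, "hand": 0.8}
    - {"dx": 0.7, "dy": 0.15, "dz": -0.6, "wx": 0, "wy": 0, "wz": 0, "hand": 0.8}

```text
t: 8.1
tcp_pos: [473.7, 212.8, 31.8]
orientation: [-0.076, 0.441, 0.152, 0.881]
ft_force: [-0.7, -0.6, -0.8]
width: 43.4
```

Call:
apply_moves:
  increments:
    - {"dx": 0.12, "dy": 0, "dz": -0.09, "wx": 0, "wy": 0, "wz": 0, "hand": 0.8}
    - {"dx": 0.24, "dy": 0, "dz": -0.18, "wx": 0, "wy": 0, "wz": 0, "hand": 0.8}
    - {"dx": 0.24, "dy": 0, "dz": -0.18, "wx": 0, "wy": 0, "wz": 0, "hand": 0.8}

```text
t: 8.4
tcp_pos: [473.6, 212.8, 28.5]
orientation: [-0.076, 0.441, 0.152, 0.881]
ft_force: [-0.3, 0.5, -1.8]
width: 43.7
```

Call:
apply_moves:
  increments:
    - {"dx": 0.1, "dy": 0, "dz": -0.07, "wx": 0, "wy": 0, "wz": 0, "hand": 0.8}
    - {"dx": 0.2, "dy": 0, "dz": -0.15, "wx": 0, "wy": 0, "wz": 0, "hand": 0.8}
    - {"dx": 0.2, "dy": 0, "dz": -0.15, "wx": 0, "wy": 0, "wz": 0, "hand": 0.8}

```text
t: 8.7
tcp_pos: [473.5, 212.7, 25.9]
orientation: [-0.076, 0.441, 0.152, 0.881]
ft_force: [0.6, -1.1, -1.9]
width: 43.6
```

Rows of about 2 mm, reading the force after each call.

Call:
apply_moves:
  increments:
    - {"dx": 0.08, "dy": 0, "dz": -0.06, "wx": 0, "wy": 0, "wz": 0, "hand": 0.8}
    - {"dx": 0.16, "dy": 0, "dz": -0.12, "wx": 0, "wy": 0, "wz": 0, "hand": 0.8}
    - {"dx": 0.16, "dy": 0, "dz": -0.12, "wx": 0, "wy": 0, "wz": 0, "hand": 0.8}

```text
t: 9.0
tcp_pos: [473.6, 212.8, 24.0]
orientation: [-0.076, 0.441, 0.152, 0.881]
ft_force: [0.9, -0.4, -1.4]
width: 43.5
```

Call:
apply_moves:
  increments:
    - {"dx": 0.08, "dy": 0, "dz": -0.06, "wx": 0, "wy": 0, "wz": 0, "hand": 0.8}
    - {"dx": 0.16, "dy": 0, "dz": -0.12, "wx": 0, "wy": 0, "wz": 0, "hand": 0.8}
    - {"dx": 0.16, "dy": 0, "dz": -0.12, "wx": 0, "wy": 0, "wz": 0, "hand": 0.8}

```text
t: 9.3
tcp_pos: [473.6, 212.7, 22.0]
orientation: [-0.076, 0.441, 0.152, 0.881]
ft_force: [-0.3, 0.2, -0.7]
width: 43.4
```

Call:
apply_moves:
  increments:
    - {"dx": 0.08, "dy": 0, "dz": -0.06, "wx": 0, "wy": 0, "wz": 0, "hand": 0.8}
    - {"dx": 0.16, "dy": 0, "dz": -0.12, "wx": 0, "wy": 0, "wz": 0, "hand": 0.8}
    - {"dx": 0.16, "dy": 0, "dz": -0.12, "wx": 0, "wy": 0, "wz": 0, "hand": 0.8}

```text
t: 9.6
tcp_pos: [473.5, 212.8, 20.0]
orientation: [-0.076, 0.441, 0.152, 0.881]
ft_force: [-0.3, 0.2, -0.3]
width: 43.5
```

Call:
apply_moves:
  increments:
    - {"dx": 0.08, "dy": 0, "dz": -0.06, "wx": 0, "wy": 0, "wz": 0, "hand": 0.8}
    - {"dx": 0.16, "dy": 0, "dz": -0.12, "wx": 0, "wy": 0, "wz": 0, "hand": 0.8}
    - {"dx": 0.16, "dy": 0, "dz": -0.12, "wx": 0, "wy": 0, "wz": 0, "hand": 0.8}

```text
t: 9.9
tcp_pos: [473.5, 212.7, 18.0]
orientation: [-0.076, 0.441, 0.152, 0.881]
ft_force: [0.2, -0.1, -1.6]
width: 43.8
```

Call:
apply_moves:
  increments:
    - {"dx": 0.08, "dy": 0, "dz": -0.06, "wx": 0, "wy": 0, "wz": 0, "hand": 0.8}
    - {"dx": 0.16, "dy": 0, "dz": -0.12, "wx": 0, "wy": 0, "wz": 0, "hand": 0.8}
    - {"dx": 0.16, "dy": 0, "dz": -0.12, "wx": 0, "wy": 0, "wz": 0, "hand": 0.8}

```text
t: 10.2
tcp_pos: [473.6, 212.7, 16.0]
orientation: [-0.076, 0.441, 0.152, 0.881]
ft_force: [-0.4, -0.1, -2.3]
width: 43.3
```

Call:
apply_moves:
  increments:
    - {"dx": 0.08, "dy": 0, "dz": -0.06, "wx": 0, "wy": 0, "wz": 0, "hand": 0.8}
    - {"dx": 0.16, "dy": 0, "dz": -0.12, "wx": 0, "wy": 0, "wz": 0, "hand": 0.8}
    - {"dx": 0.16, "dy": 0, "dz": -0.12, "wx": 0, "wy": 0, "wz": 0, "hand": 0.8}

```text
t: 10.5
tcp_pos: [473.6, 212.8, 14.1]
orientation: [-0.076, 0.441, 0.152, 0.881]
ft_force: [0.9, 0.3, -2.1]
width: 43.6
```

Call:
apply_moves:
  increments:
    - {"dx": 0.08, "dy": 0, "dz": -0.06, "wx": 0, "wy": 0, "wz": 0, "hand": 0.8}
    - {"dx": 0.16, "dy": 0, "dz": -0.12, "wx": 0, "wy": 0, "wz": 0, "hand": 0.8}
    - {"dx": 0.16, "dy": 0, "dz": -0.12, "wx": 0, "wy": 0, "wz": 0, "hand": 0.8}

```text
t: 10.8
tcp_pos: [475.2, 213.3, 13.7]
orientation: [-0.076, 0.439, 0.152, 0.882]
ft_force: [-3.4, -0.7, 5.9]
width: 43.4
```

Call:
apply_moves:
  increments:
    - {"dx": 0.04, "dy": 0, "dz": -0.03, "wx": 0, "wy": 0, "wz": 0, "hand": 0.8}
    - {"dx": 0.08, "dy": 0, "dz": -0.06, "wx": 0, "wy": 0, "wz": 0, "hand": 0.8}
    - {"dx": 0.08, "dy": 0, "dz": -0.06, "wx": 0, "wy": 0, "wz": 0, "hand": 0.8}

```text
t: 11.1
tcp_pos: [475.9, 213.5, 13.7]
orientation: [-0.076, 0.438, 0.152, 0.883]
ft_force: [-6.6, -1.9, 14.8]
width: 43.3
```

```bash
python3 - <<'E'
from h import *
st();print(bot.get_obs()['moment']);c=cam('top','top5.png');c=cam('scene','s5.png')
a=cv2.imread('pics/top5.png')[190:260,250:320];b=cv2.imread('pics/s5.png')[200:280,310:390]
cv2.imwrite('pics/m5.png',cv2.convertScaleAbs(np.hstack([cv2.resize(a,(400,400)),cv2.resize(b,(400,400))]),alpha=1.7))
E
```

```text
t 11.1 p [475.9 213.5  13.7] f [-6.6 -1.9 14.8] w 43.3 q [ 0.28  0.14 -1.03 -0.25  0.04 -0.05]
[-0.06917482  0.09452964  0.01547036]
```

View pics/m5.png

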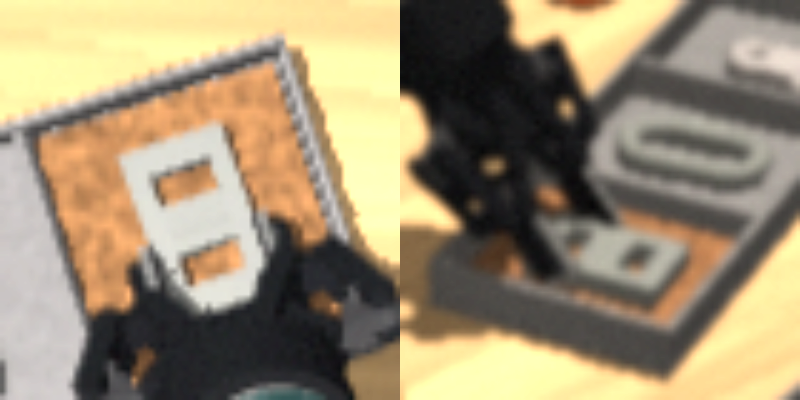

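The plate rests on the cork, flat and near the middle, at left-tile (190,217). I ease the push and open a little.

Call:
apply_moves:
  increments:
    - {"dx": -0.08, "dy": 0, "dz": 0.06, "wx": 0, "wy": 0, "wz": 0, "hand": 0.8}
    - {"dx": -0.08, "dy": 0, "dz": 0.06, "wx": 0, "wy": 0, "wz": 0, "hand": 0.45}
    - {"dx": -0.08, "dy": 0, "dz": 0.06, "wx": 0, "wy": 0, "wz": 0, "hand": 0.35}
    - {"dx": -0.08, "dy": 0, "dz": 0.06, "wx": 0, "wy": 0, "wz": 0, "hand": 0.33}
    - {"dx": -0.08, "dy": 0, "dz": 0.06, "wx": 0, "wy": 0, "wz": 0, "hand": 0.33}
  squeeze: 20

```text
t: 11.7
tcp_pos: [473.6, 212.7, 12.0]
orientation: [-0.076, 0.441, 0.152, 0.881]
ft_force: [0.6, 0.3, 0.1]
width: 57.4
```

```bash
python3 - <<'E'
from h import *
st()
E
```

```text
t 11.7 p [473.6 212.7  12. ] f [0.6 0.3 0.1] w 57.4 q [ 0.28  0.14 -1.04 -0.24  0.04 -0.05]
```

Call:
apply_moves:
  increments:
    - {"dx": -0.5, "dy": 0, "dz": 0, "wx": 0, "wy": 0, "wz": 0, "hand": 0.33}
    - {"dx": -1.5, "dy": 0, "dz": 0, "wx": 0, "wy": 0, "wz": 0, "hand": 0.33}
    - {"dx": -4, "dy": 0, "dz": 0, "wx": 0, "wy": 0, "wz": 0, "hand": 0.33}
    - {"dx": -8, "dy": 0, "dz": 2, "wx": 0, "wy": 0, "wz": 0, "hand": 0.33}
    - {"dx": -11, "dy": 0, "dz": 5, "wx": 0, "wy": 0, "wz": 0, "hand": 0.33}

```text
t: 12.2
tcp_pos: [445.0, 202.9, 128.6]
orientation: [-0.077, 0.444, 0.152, 0.88]
ft_force: [2.6, 1.4, 0.3]
width: 57.1
```

```bash
python3 - <<'E'
from h import *
st();c=cam('top','top6.png');hsv=cv2.cvtColor(c['color'],cv2.COLOR_RGB2HSV)
# lid handle: free edge
ph=.93;yaw=np.arctan2(28,406);ex=np.array([np.cos(yaw),np.sin(yaw),0]);print('free edge mid',np.array([493,-216.5,0])+(130-260*np.cos(ph))*ex+[0,0,55+260*np.sin(ph)])
s=cam('scene','s6.png')
a=cv2.imread('pics/top6.png')[150:300,240:440];b=cv2.imread('pics/s6.png')[200:280,310:390]
cv2.imwrite('pics/m6.png',cv2.convertScaleAbs(np.hstack([cv2.resize(a,(533,400)),cv2.resize(b,(260,400))]),alpha=1.5))
E
```

```text
t 12.2 p [445.  202.9 128.6] f [2.6 1.4 0.3] w 57.1 q [ 0.27 -0.23 -0.96  0.2   0.04 -0.06]
free edge mid [ 467.62344155 -218.25010748  263.42118463]
```

View pics/m6.png

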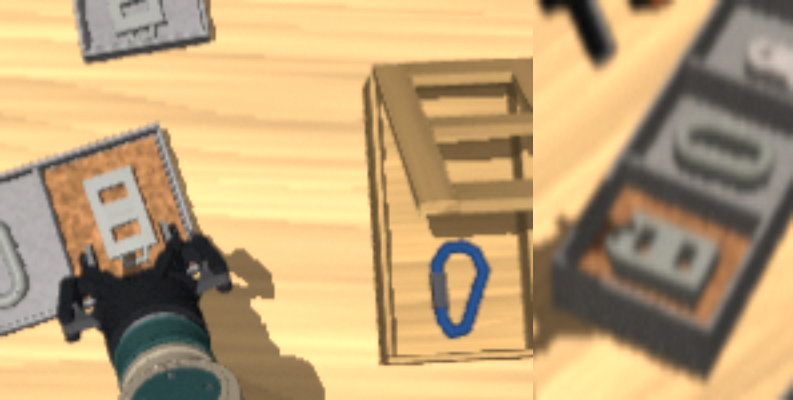

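The plate lies flat on the cork at left-tile (118,212), the fingers are clear, and the set's link and eight look undisturbed. Next is the lid, which I'll push with shut fingers from its far, upper side at the slat at y=+67.

```bash
cat >> h.py <<'E'
def lidpt(ph,cl=0,r=243,y=67):
    yaw=np.arctan2(28,406);ex=np.array([np.cos(yaw),np.sin(yaw),0]);ey=np.array([-ex[1],ex[0],0]);o=10+cl
    h=np.array([493,-216.5,55])+130*ex+y*ey
    return h+ex*(-r*np.cos(ph)+o*np.sin(ph)+11)+np.array([0,0,r*np.sin(ph)+o*np.cos(ph)])
V=tool(4,90)
E
python3 - <<'E'
from h import *
print('place centre plate',pt(cam('top'),284.3,229.5,23))
for p in(1.0,.9,.5,0):print(p,lidpt(p).round(0))
print(lidpt(.93,30));print(delta([470,100,330],V),delta(lidpt(.93,50),V))
E
```

```text
place centre plate [480.59034184 217.90455833  23.        ]
1.0 [ 506. -148.  265.]
0.9 [ 486. -150.  252.]
0.5 [ 421. -154.  180.]
0 [ 387. -157.   65.]
[ 516.11554393 -147.74667944  273.70700493]
(array([-16.55, -10.5 ,  10.26]), array([15.04533134, 37.22638996, -5.03683003])) (array([-14.48, -35.82,   5.63]), array([15.04533134, 37.22638996, -5.03683003]))
```

Call:
apply_moves:
  increments:
    - {"dx": -4, "dy": -2, "dz": 3, "wx": 3, "wy": 7, "wz": -1, "hand": 1}
    - {"dx": -8, "dy": -4, "dz": 5, "wx": 6, "wy": 14, "wz": -2, "hand": 1}
    - {"dx": -12, "dy": -6, "dz": 7, "wx": 9, "wy": 22, "wz": -3, "hand": 1}
    - {"dx": -16.5, "dy": -8, "dz": 9, "wx": 12, "wy": 30, "wz": -4, "hand": 1}
    - {"dx": -16.5, "dy": -10.5, "dz": 10.3, "wx": 15, "wy": 37, "wz": -5, "hand": 1}

```text
t: 12.85
tcp_pos: [461.8, 114.0, 305.5]
orientation: [-0.034, 0.677, 0.044, 0.734]
ft_force: [1.8, 1.5, 0.0]
width: 0.1
```

```bash
python3 - <<'E'
from h import *
st();p=lidpt(.93,50);p[2]=330;print(p,delta(p,V))
E
```

```text
t 12.85 p [461.8 114.  305.5] f [1.8 1.5 0. ] w 0.1 q [ 0.1  -0.08 -0.27  1.3   0.01 -0.01]
[ 532.10995122 -146.64361687  330.        ] (array([ -2.37, -26.65,   4.34]), array([ 2.27940612,  4.67828739, -0.67663987]))
```

Call:
apply_moves:
  increments:
    - {"dx": -2.4, "dy": -3, "dz": 2, "wx": 2.3, "wy": 4.7, "wz": -0.7, "hand": 1}
    - {"dx": -2.4, "dy": -8, "dz": 4.3, "wx": 2.3, "wy": 4.7, "wz": -0.7, "hand": 1}
    - {"dx": -2.4, "dy": -13, "dz": 4.3, "wx": 2.3, "wy": 4.7, "wz": -0.7, "hand": 1}
    - {"dx": -2.4, "dy": -18, "dz": 4.3, "wx": 2.3, "wy": 4.7, "wz": -0.7, "hand": 1}
    - {"dx": -2.4, "dy": -23, "dz": 4.3, "wx": 2.3, "wy": 4.7, "wz": -0.7, "hand": 1}

```text
t: 13.35
tcp_pos: [529.2, -107.6, 328.1]
orientation: [-0.024, 0.705, 0.025, 0.708]
ft_force: [-0.1, 1.4, -0.4]
width: -0.2
```

```bash
python3 - <<'E'
from h import *
st();print(delta(lidpt(.95,40),V),delta(lidpt(.93,15),V),R.from_quat(bot.get_obs()['orientation']).as_matrix().round(2))
E
```

```text
t 13.35 p [ 529.2 -107.6  328.1] f [-0.1  1.4 -0.4] w -0.2 q [-0.32  0.09 -0.05  1.43  0.   -0.39]
(array([ 4.63, -3.92, -0.35]), array([-0.01293305,  0.20925182, -0.05852552])) (array([ 6.32, -3.92, -2.81]), array([-0.01293305,  0.20925182, -0.05852552])) [[ 0.   -0.07  1.  ]
 [ 0.    1.    0.07]
 [-1.    0.    0.  ]]
```

Lower behind the lid's edge, then approach.

Call:
apply_moves:
  increments:
    - {"dx": 0, "dy": -2, "dz": 0, "wx": 0, "wy": 0.2, "wz": 0, "hand": 1}
    - {"dx": 1, "dy": -3.9, "dz": 0, "wx": 0, "wy": 0.2, "wz": 0, "hand": 1}
    - {"dx": 3, "dy": -3.9, "dz": 0, "wx": 0, "wy": 0.2, "wz": 0, "hand": 1}
    - {"dx": 4.6, "dy": -3.9, "dz": -0.4, "wx": 0, "wy": 0.2, "wz": 0, "hand": 1}
    - {"dx": 6, "dy": -3.9, "dz": -2.0, "wx": 0, "wy": 0.2, "wz": 0, "hand": 1}

```text
t: 13.85
tcp_pos: [512.2, -146.1, 266.8]
orientation: [-0.024, 0.707, 0.025, 0.707]
ft_force: [-0.1, -0.7, -0.6]
width: 0.2
```

```bash
python3 - <<'E'
from h import *
st()
for p in(.93,.86,.79,.72,.65,.58):print(p,delta(lidpt(p),V)[0])
E
```

```text
t 13.85 p [ 512.2 -146.1  266.8] f [-0.1 -0.7 -0.6] w 0.2 q [-0.4   0.1  -0.17  1.31  0.   -0.47]
0.93 [ 1.1  -0.19 -2.03]
0.86 [ 2.11 -0.19 -3.4 ]
0.79 [ 3.22 -0.2  -4.7 ]
0.72 [ 4.41 -0.2  -5.91]
0.65 [ 5.68 -0.2  -7.04]
0.58 [ 7.03 -0.2  -8.08]
```

Call:
apply_moves:
  increments:
    - {"dx": 0.6, "dy": -0.2, "dz": -1.0, "wx": 0, "wy": 0, "wz": 0, "hand": 1}
    - {"dx": 1.1, "dy": -0.2, "dz": -2.0, "wx": 0, "wy": 0, "wz": 0, "hand": 1}
    - {"dx": 1.6, "dy": -0.2, "dz": -2.7, "wx": 0, "wy": 0, "wz": 0, "hand": 1}
    - {"dx": 2.1, "dy": -0.2, "dz": -3.4, "wx": 0, "wy": 0, "wz": 0, "hand": 1}
    - {"dx": 2.7, "dy": -0.2, "dz": -4.0, "wx": 0, "wy": 0, "wz": 0, "hand": 1}

```text
t: 14.35
tcp_pos: [473.5, -151.1, 244.1]
orientation: [-0.025, 0.704, 0.024, 0.709]
ft_force: [1.3, 0.6, 2.6]
width: 0.0
```

```bash
python3 - <<'E'
from h import *
st()
for p in(.75,.7,.65,.6,.55,.5):print(p,delta(lidpt(p),V)[0])
c=cam('top','top7.png')
E
```

```text
t 14.35 p [ 473.5 -151.1  244.1] f [1.3 0.6 2.6] w 0.0 q [-0.44  0.04 -0.28  1.25  0.   -0.51]
0.75 [ 1.61  0.04 -1.52]
0.7 [ 2.48  0.05 -2.37]
0.65 [ 3.39  0.05 -3.17]
0.6 [ 4.34  0.05 -3.93]
0.55 [ 5.33  0.05 -4.64]
0.5 [ 6.35  0.05 -5.29]
```

Light contact (about 3 N). I keep following the arc.

Call:
apply_moves:
  increments:
    - {"dx": 0.8, "dy": 0, "dz": -0.8, "wx": 0, "wy": 0, "wz": 0, "hand": 1}
    - {"dx": 1.6, "dy": 0, "dz": -1.5, "wx": 0, "wy": 0, "wz": 0, "hand": 1}
    - {"dx": 2.5, "dy": 0, "dz": -2.4, "wx": 0, "wy": 0, "wz": 0, "hand": 1}
    - {"dx": 3.4, "dy": 0, "dz": -3.2, "wx": 0, "wy": 0, "wz": 0, "hand": 1}
    - {"dx": 4.3, "dy": 0, "dz": -3.9, "wx": 0, "wy": 0, "wz": 0, "hand": 1}

```text
t: 14.9
tcp_pos: [433.4, -153.8, 199.2]
orientation: [-0.025, 0.706, 0.024, 0.708]
ft_force: [1.5, -2.7, 1.3]
width: 0.0
```

```bash
python3 - <<'E'
from h import *
st()
for p in(.55,.5,.45,.4,.35,.3):print(p,delta(lidpt(p),V)[0])
E
```

```text
t 14.9 p [ 433.4 -153.8  199.2] f [ 1.5 -2.7  1.3] w 0.0 q [-0.48  0.   -0.42  1.15  0.   -0.55]
0.55 [ 0.86  0.04 -0.59]
0.5 [ 1.89  0.04 -1.24]
0.45 [ 2.94  0.04 -1.85]
0.4 [ 4.03  0.04 -2.4 ]
0.35 [ 5.14  0.04 -2.89]
0.3 [ 6.27  0.05 -3.33]
```

```bash
python3 - <<'E'
from h import *
c=cam('top','top8.png')
a=cv2.imread('pics/top0.png').astype(int);b=cv2.imread('pics/top8.png').astype(int)
d=(abs(a-b).sum(2)>60)[160:300,500:600];v,u=np.where(d);print(d.sum(),u.min()+500,u.max()+500,v.min()+160,v.max()+160)
for p in(.93,.6,.57,.3):
    q=lidpt(p,-10,260,-205)-np.array([11,0,0]);print(p,proj(c,q).round(0))
E
```

```text
6214 500 592 167 299
0.93 [592. 221.]
0.6 [580. 253.]
0.57 [579. 255.]
0.3 [567. 271.]
```

Call:
apply_moves:
  increments:
    - {"dx": 0.8, "dy": 0, "dz": -0.6, "wx": 0, "wy": 0, "wz": 0, "hand": 1}
    - {"dx": 0.9, "dy": 0, "dz": -0.6, "wx": 0, "wy": 0, "wz": 0, "hand": 1}

```text
t: 15.15
tcp_pos: [426.6, -153.4, 189.7]
orientation: [-0.024, 0.706, 0.025, 0.707]
ft_force: [-0.0, -0.2, 1.1]
width: 0.3
```

Call:
apply_moves:
  increments:
    - {"dx": 1.1, "dy": 0, "dz": -0.7, "wx": 0, "wy": 0, "wz": 0, "hand": 1}
    - {"dx": 2.2, "dy": 0, "dz": -1.25, "wx": 0, "wy": 0, "wz": 0, "hand": 1}
    - {"dx": 3.3, "dy": 0, "dz": -1.7, "wx": 0, "wy": 0, "wz": 0, "hand": 1}
    - {"dx": 4.4, "dy": 0, "dz": -2.2, "wx": 0, "wy": 0, "wz": 0, "hand": 1}
    - {"dx": 5.5, "dy": 0, "dz": -2.6, "wx": 0, "wy": 0, "wz": 0, "hand": 1}

```text
t: 15.65
tcp_pos: [401.7, -155.8, 134.8]
orientation: [-0.025, 0.706, 0.024, 0.708]
ft_force: [0.3, -1.7, 2.7]
width: 0.1
```

```bash
python3 - <<'E'
from h import *
st()
for p in(.25,.2,.15,.1,.05,0):print(p,delta(lidpt(p),V)[0])
E
```

```text
t 15.65 p [ 401.7 -155.8  134.8] f [ 0.3 -1.7  2.7] w 0.1 q [-0.52  0.01 -0.56  1.    0.   -0.59]
0.25 [ 1.    0.01 -0.51]
0.2 [ 2.17  0.01 -0.83]
0.15 [ 3.36  0.01 -1.1 ]
0.1 [ 4.56  0.02 -1.3 ]
0.05 [ 5.76  0.02 -1.44]
0 [ 6.98  0.02 -1.53]
```

Call:
apply_moves:
  increments:
    - {"dx": 0.9, "dy": 0, "dz": -0.5, "wx": 0, "wy": 0, "wz": 0, "hand": 1}
    - {"dx": 2.1, "dy": 0, "dz": -0.8, "wx": 0, "wy": 0, "wz": 0, "hand": 1}
    - {"dx": 3.3, "dy": 0, "dz": -1.1, "wx": 0, "wy": 0, "wz": 0, "hand": 1}
    - {"dx": 4.5, "dy": 0, "dz": -1.3, "wx": 0, "wy": 0, "wz": 0, "hand": 1}
    - {"dx": 5.4, "dy": 0, "dz": -1.4, "wx": 0, "wy": 0, "wz": 0, "hand": 1}

```text
t: 16.15
tcp_pos: [388.1, -156.6, 80.6]
orientation: [-0.024, 0.706, 0.025, 0.708]
ft_force: [-0.3, -0.5, 1.0]
width: 0.2
```

Call:
apply_moves:
  increments:
    - {"dx": 0.4, "dy": 0, "dz": 0, "wx": 0, "wy": 0, "wz": 0, "hand": 1}
    - {"dx": 0.7, "dy": 0, "dz": 0, "wx": 0, "wy": 0, "wz": 0, "hand": 1}
    - {"dx": 0.9, "dy": 0, "dz": 0, "wx": 0, "wy": 0, "wz": 0, "hand": 1}
    - {"dx": 0.9, "dy": 0, "dz": 0, "wx": 0, "wy": 0, "wz": 0, "hand": 1}

```text
t: 16.55
tcp_pos: [388.9, -156.7, 72.8]
orientation: [-0.025, 0.705, 0.025, 0.708]
ft_force: [0.3, 0.1, 0.7]
width: -0.5
```

Call:
apply_moves:
  increments:
    - {"dx": 0.15, "dy": 0, "dz": 0, "wx": 0, "wy": 0, "wz": 0, "hand": 1}
    - {"dx": 0.3, "dy": 0, "dz": 0, "wx": 0, "wy": 0, "wz": 0, "hand": 1}
    - {"dx": 0.45, "dy": 0, "dz": 0, "wx": 0, "wy": 0, "wz": 0, "hand": 1}
    - {"dx": 0.45, "dy": 0, "dz": 0, "wx": 0, "wy": 0, "wz": 0, "hand": 1}

```text
t: 16.95
tcp_pos: [389.1, -156.9, 68.5]
orientation: [-0.025, 0.705, 0.024, 0.708]
ft_force: [0.2, 0.5, 0.7]
width: -0.3
```

```bash
python3 - <<'E'
from h import *
st();cam('scene','s9.png');cam('top','top9.png')
a=cv2.imread('pics/top9.png')[150:300,250:600];b=cv2.imread('pics/s9.png')[180:420,80:430]
cv2.imwrite('pics/m9.png',cv2.convertScaleAbs(np.vstack([cv2.resize(a,(595,255)),cv2.resize(b,(500,343))[:, :].copy() if 0 else cv2.resize(b,(595,340))]),alpha=1.3))
E
```

```text
t 16.95 p [ 389.1 -156.9   68.5] f [0.2 0.5 0.7] w -0.3 q [-0.54  0.07 -0.66  0.84  0.   -0.61]
```

View pics/m9.png

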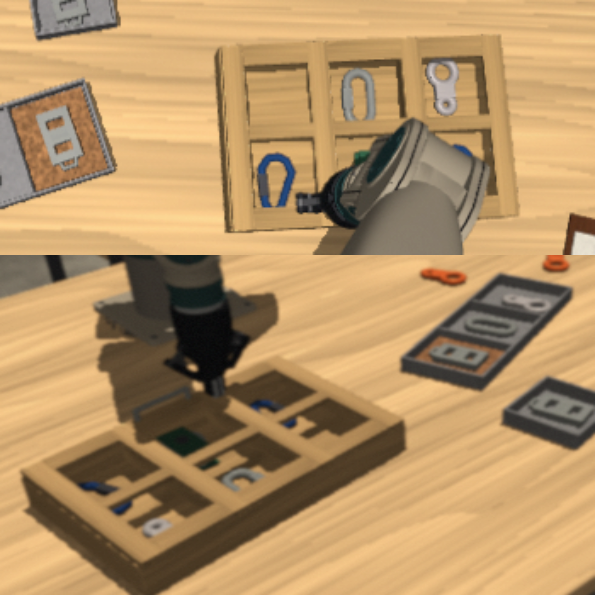

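The last picture (12 viewed) shows the lid almost shut, the plate in place and everything else where it was. I press on until there is firm contact.

Call:
apply_moves:
  increments:
    - {"dx": 0.15, "dy": 0, "dz": 0, "wx": 0, "wy": 0, "wz": 0, "hand": 1}
    - {"dx": 0.3, "dy": 0, "dz": 0, "wx": 0, "wy": 0, "wz": 0, "hand": 1}
    - {"dx": 0.3, "dy": 0, "dz": 0, "wx": 0, "wy": 0, "wz": 0, "hand": 1}
    - {"dx": 0.3, "dy": 0, "dz": 0, "wx": 0, "wy": 0, "wz": 0, "hand": 1}

```text
t: 17.45
tcp_pos: [388.7, -156.6, 65.3]
orientation: [-0.025, 0.706, 0.024, 0.708]
ft_force: [0.4, -0.1, -0.3]
width: -0.2
```

Call:
apply_moves:
  increments:
    - {"dx": 0.1, "dy": 0, "dz": 0, "wx": 0, "wy": 0, "wz": 0, "hand": 1}
    - {"dx": 0.2, "dy": 0, "dz": 0, "wx": 0, "wy": 0, "wz": 0, "hand": 1}
    - {"dx": 0.2, "dy": 0, "dz": 0, "wx": 0, "wy": 0, "wz": 0, "hand": 1}

```text
t: 17.75
tcp_pos: [388.8, -156.7, 64.9]
orientation: [-0.025, 0.706, 0.024, 0.708]
ft_force: [-4.0, 2.0, 14.9]
width: 0.2
```

Hard stop at z = 65 mm, which is the shut lid's top, with 15 N. I back off upward.

Call:
apply_moves:
  increments:
    - {"dx": -0.5, "dy": 0, "dz": 0, "wx": 0, "wy": 0, "wz": 0, "hand": 1}
    - {"dx": -2, "dy": 0, "dz": 0, "wx": 0, "wy": 0, "wz": 0, "hand": 1}
    - {"dx": -5, "dy": 0, "dz": 0, "wx": 0, "wy": 0, "wz": 0, "hand": 1}
    - {"dx": -9, "dy": 0, "dz": 0, "wx": 0, "wy": 0, "wz": 0, "hand": 1}
    - {"dx": -13, "dy": 0, "dz": 0, "wx": 0, "wy": 0, "wz": 0, "hand": 1}

```text
t: 18.25
tcp_pos: [387.7, -156.3, 194.3]
orientation: [-0.024, 0.706, 0.025, 0.708]
ft_force: [0.9, -1.6, -0.1]
width: -0.1
```

Call:
apply_moves:
  increments:
    - {"dx": 0, "dy": 0, "dz": 0, "wx": 0, "wy": 0, "wz": 0, "hand": 1}
    - {"dx": 0, "dy": 0, "dz": 0, "wx": 0, "wy": 0, "wz": 0, "hand": 1}

```text
t: 18.45
tcp_pos: [389.2, -157.2, 194.4]
orientation: [-0.025, 0.705, 0.024, 0.709]
ft_force: [-0.5, -0.1, -0.3]
width: 0.2
```

```bash
python3 - <<'E'
from h import *
st();c=cam('top','top10.png');g=cv2.cvtColor(c['color'],cv2.COLOR_RGB2GRAY)
print('shut corner pred px',[proj(c,lidpt(p,-10,260,205)-np.array([11,0,0])).round(0) for p in(0,.05)])
b=cv2.imread('pics/top9.png').astype(int);a=c['color'][:,:,::-1].astype(int)
d=(abs(a-b).sum(2)>60);print('tray changes',d[190:300,155:325].sum(),'crate left strip',d[170:295,372:392].sum())
# plate mask on cork
h=cv2.cvtColor(c['color'],cv2.COLOR_RGB2HSV);m=((h[...,1]<60)).astype(np.uint8)[208:258,268:305]
k,l,s,ce=cv2.connectedComponentsWithStats(m)
for i in range(1,k):
    if s[i,4]>60:print(s[i],pt(c,*(ce[i]+[268,208]),23).round(0))
bot.job_done()
E
```

```text
t 18.45 p [ 389.2 -157.2  194.4] f [-0.5 -0.1 -0.3] w 0.2 q [-0.54 -0.07 -0.5   1.14  0.   -0.61]
shut corner pred px [array([383., 286.]), array([384., 286.])]
tray changes 0 crate left strip 12
[  3   4  28  38 529] [479. 216.  23.]
the job is handed in; nothing more can be done
```

I handed the job in at about t = 18.5 s of the 72 s allowed. The system gives no verdict, so what follows rests on my own checks.

- **Piece:** The rejected piece was the belay plate. I took the spare plate out of the +y bay, reaching in under the lid with a tilted tool.
- **Setting down:** I felt for the cork in 2 mm steps and touched it with the TCP (fingertip point) at about 14 mm. The highest push I read was 15 N. I then eased off and opened the fingers.
- **Plate position:** The pictures show it flat on the cork. Its measured centre is (479, 216), against a place centre measured two ways as (477, 218) and (478, 214.5), so it is about 2–3 mm off.
- **Lid:** I pushed it down along its arc at roughly 0.8 rad/s. It stopped hard with the fingertips at z = 65 mm, the height of the shut lid's top, at 15 N. The corner-pixel check could not tell 0 from 0.05 rad, so "fully shut" rests on that stop.
- **Other pieces:** They looked unmoved in the last picture I viewed, and the set tray did not change between the last two top pictures. In the crate some pieces are partly hidden by the lid or the arm, so that part is by eye only.
- **Side forces:** There were contact forces of 4–6 N sideways while I lined up the fingers on the spare plate. I had judged its position 6–7 mm off in y, and correcting that let the grasp close normally.
- **End:** The arm was clear of everything, with a force reading near zero.

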